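# Mount the grinding cup on its drive

## Task

Take the grinding cup that stands by itself to the left of the grinder and mount it in the one well of the row that fits its collar: lower it in, turn it gently until you feel it drop over the drive, and see that it is fully home with its flange flat on the top, then let go. Push only lightly, since the plastic socket chips, and leave the two spare cups on the right and everything else where they stand.

Things in the scene. Friction and masses are not known exactly. Their poses are not given: they have to be found in the camera images.
- cup_50_mid (a point): centre, 40 mm above the underside, of the round steel grinding cup with the 50 mm collar, 80 mm tall, z up. From below: grey collar 50 mm across, 22 mm tall, 2 mm bevel at its foot; grey flange 60 mm across at 22 to 27 mm; plain steel wall 54 mm across at 27 to 67 mm, the place to grip; black lid 56 mm across. Loose, 0.15 to 0.31 kg.
- cup_50: the same 50 mm cup; origin at the centre of its underside, in which is a square socket 19.4 mm across the flats and 10 mm deep, its sides parallel to the cup's x and y axes. More than 35 N in all between cup and grinder chips the plastic.
- cup_44_mid (a point): centre, 40 mm above the underside, of the round steel grinding cup with the 44 mm collar, 80 mm tall, z up. From below: grey collar 44 mm across, 22 mm tall, 2 mm bevel at its foot; grey flange 54 mm across at 22 to 27 mm; plain steel wall 48 mm across at 27 to 67 mm, the place to grip; black lid 50 mm across. Loose, 0.15 to 0.31 kg.
- cup_44: the same 44 mm cup; origin at the centre of its underside, in which is a square socket 19.4 mm across the flats and 10 mm deep, its sides parallel to the cup's x and y axes. More than 35 N in all between cup and grinder chips the plastic.
- cup_38_mid (a point): centre, 40 mm above the underside, of the round steel grinding cup with the 38 mm collar, 80 mm tall, z up. From below: grey collar 38 mm across, 22 mm tall, 2 mm bevel at its foot; grey flange 48 mm across at 22 to 27 mm; plain steel wall 42 mm across at 27 to 67 mm, the place to grip; black lid 44 mm across. Loose, 0.15 to 0.31 kg.
- cup_38: the same 38 mm cup; origin at the centre of its underside, in which is a square socket 19.4 mm across the flats and 10 mm deep, its sides parallel to the cup's x and y axes. More than 35 N in all between cup and grinder chips the plastic.
- well_50 (a point): centre of the mouth of the well for the 50 mm collar, level with the flat top of the grinder; z up; bore 1.4 mm wider than the collar, 26 mm deep, same square drive as the others. Lowered at any angle, a cup goes 12 mm into its well and rests on the drive, its flange 10 mm above the top.
- well_44 (a point): centre of the mouth of the well for the 44 mm collar, level with the flat top of the grinder; z up; bore 1.4 mm wider than the collar, 26 mm deep, same square drive as the others. Turned slowly under a light push, at most a quarter turn, a cup's socket drops over the drive; the fit allows about 4 degrees either way.
- well_38 (a point): centre of the mouth of the well for the 38 mm collar, level with the flat top of the grinder; z up; bore 1.4 mm wider than the collar, 26 mm deep, same square drive as the others. Once over the drive, a cup sinks 10 mm more, till its flange lies on the top: fully home its centre (mid) is 18 mm above this point.
- well_32 (a point): centre of the mouth of the well for the 32 mm collar, level with the flat top of the grinder; z up; bore 1.4 mm wider than the collar, 26 mm deep, same square drive as the others. Its own cup is not here.
- grinder: grinder base, 122 (x) x 304 (y) x 75 mm tall, fixed on the hob; origin under its centre. Four wells along y, graded 50 mm at +y, 44, 38, 32 mm at -y, 64 mm apart. In each stands a square steel drive, 18 mm across flats, its flat top 12 mm below the mouth, stopped at an unmeasured angle, held by its gear against about 0.15 N m, so it turns along if pressed hard.
- spice_pale: spice jar with a white cap, 44 x 44 x 109 mm, origin at the centre of its underside; a bystander
- spice_dark: spice jar with a black cap, 45 x 45 x 105 mm, origin at the centre of its underside; a bystander
- bowl: black bowl, 114 mm across, 51 mm tall, origin at the centre of its underside; a bystander
- spoon: teaspoon lying flat, 130 x 27 x 11 mm, long axis x, origin at the centre of its underside; a bystander
- mug: mug with a handle, 88 x 116 x 90 mm, origin at the centre of its underside; a bystander
Things that resemble listed ones, but are neither listed nor needed, are in the scene too. Leave any turquoise look-alike of the cup_38 alone.

How it is judged:
On the way, in this order (a step that is already met when the one before it is completed fails the run):
1. a cup is lifted off the hob (height (world z) of any of cup_50_mid, cup_44_mid, cup_38_mid above 0.077 m), for 0.1 s.
2. a cup is fully home in the well that fits it (((horizontal distance between cup_50_mid and well_50 below 0.004 m and z of cup_50_mid in the frame of well_50 below 0.0205 m and angle between cup_50_mid's own z axis and vertical below 0.06 rad and linear speed of cup_50 below 0.02 m/s) or (horizontal distance between cup_44_mid and well_44 below 0.004 m and z of cup_44_mid in the frame of well_44 below 0.0205 m and angle between cup_44_mid's own z axis and vertical below 0.06 rad and linear speed of cup_44 below 0.02 m/s) or (horizontal distance between cup_38_mid and well_38 below 0.004 m and z of cup_38_mid in the frame of well_38 below 0.0205 m and angle between cup_38_mid's own z axis and vertical below 0.06 rad and linear speed of cup_38 below 0.02 m/s))), for 0.2 s.
At the end, for the whole second after the job is handed in: The cup that stood alone on the left is in the well of its own size: centre within 4 mm of the well's, flange within 2.5 mm of the grinder's top, upright within 0.06 rad, at rest; no cup is left on the left of the grinder (((horizontal distance between cup_50_mid and well_50 below 0.004 m and z of cup_50_mid in the frame of well_50 below 0.0205 m and angle between cup_50_mid's own z axis and vertical below 0.06 rad and linear speed of cup_50 below 0.02 m/s) or (horizontal distance between cup_44_mid and well_44 below 0.004 m and z of cup_44_mid in the frame of well_44 below 0.0205 m and angle between cup_44_mid's own z axis and vertical below 0.06 rad and linear speed of cup_44 below 0.02 m/s) or (horizontal distance between cup_38_mid and well_38 below 0.004 m and z of cup_38_mid in the frame of well_38 below 0.0205 m and angle between cup_38_mid's own z axis and vertical below 0.06 rad and linear speed of cup_38 below 0.02 m/s)) and world y of each of cup_50_mid, cup_44_mid, cup_38_mid below 0.22 m); the robot touches nothing.
It fails at once if a spare cup is moved: two cups are more than 30 mm from where they started (distance of each of cup_50_mid, cup_44_mid from where it was at the start of the episode above 0.03 m or distance of each of cup_50_mid, cup_38_mid from where it was at the start of the episode above 0.03 m or distance of each of cup_44_mid, cup_38_mid from where it was at the start of the episode above 0.03 m).
It fails at once if a cup is pressed on the grinder or its drive with more than 35 N (contact force between any of cup_50, cup_44, cup_38 and grinder above 35 N).
It fails at once if a bystander is moved more than 30 mm (distance of any of spice_pale, spice_dark, bowl, spoon, mug from where it was at the start of the episode above 0.03 m).
It also fails if it takes over 54 s, if anything falls off the work surface, if the arm or the gripper's body presses on something with over 40 N, if the wrist force passes 120 N, or if a joint passes its speed limit or range.

## Robot

A 6-joint arm with a two-finger parallel gripper is mounted at the origin on a cart in front of the work surface, level with it; the furniture and walls round the work are solid. World frame = base frame: x ahead of the robot, y to its left, z up, the work surface at z = 0. Lengths are in m, angles in rad, forces in N, time in s.
With the tool pointing down it reaches from about 0.325 to 0.775 m from the base axis. Payload 5.5 kg.
Tool frame: the origin (TCP) lies at the very end of the fingers, on their centre line; the grasp point (between the pads) lies 19 mm behind it; z points along the fingers, y is the line along which they close (so a half turn about z gives the same grasp; the last joint's range is limited). The gripper opens to 85 mm and grips with 20 to 120 N. Pads are 22 mm wide; open, the fingers measure 114 mm over their backs; the gripper's body (76 mm by 85 mm) begins 54 mm behind the grasp point. The pads swing forward as they close: fully open they stand 13 mm farther back than shut.
Start: joints at [1.239, 0.091, 1.231, -0, 1.82, -0.057], TCP at [0.163, 0.578, 0.231] pointing down, gripper open.
Joint ranges: [-2.87, 2.87], [-0.86, 2.18], [0.17, 2.46], [-1.51, 4.65], [0.06, 2.69], [-2.65, 2.65]. Speed limits (rad/s): [2.57, 2.57, 3.01, 3.14, 3.14, 3.14].

## Interface

Orientations are given as a unit quaternion [x, y, z, w].
In Python, from station import r, fingers, grab_frame, camera_model, order, outline_of, mark_of gives the robot as it stands. The module is installed in compiled form; this text tells all that it offers. Calls block until the motion is done:
- r.move_ptp(position, orientation): joint-space move of the TCP to a pose.
- r.move_l(position, velocity=0.15, orientation=None, f_stop=None): straight line of the TCP; orientation=None keeps the orientation; velocity is the mean speed in m/s. With f_stop (N) it stops when the force on the tool has changed by that much, and returns True; else False.
- r.move_j(angles): joint-space move.
- fingers.grip(opening, force=None): opening from 0.0 (shut) to 1.0 (fully open); force is the grip in N (None keeps the last); returns when the fingers have stopped.
- r.dwell(seconds).
- r.inverse_kinematics(position, orientation): joint angles nearest the present ones, or None.
- r.get_state(): the state.
- grab_frame(name): name is "side" or "top"; returns the picture (480x640x3 uint8, red, green, blue); there is no depth.
- camera_model(name): a dict with "fx", "fy", "cx", "cy" (pixels), "k1" (the pictures are not rectified: a ray, as slopes to the right and down, at radius r is drawn at 1 + k1 r^2 times it, then the intrinsics apply), "camera_from_world" (4x4, takes a point from world to camera coordinates). Camera axes: x right, y up, looking along -z (the intrinsics and any distortion apply to the point x, -y, -z); pixel columns grow to the right and rows downward; lengths in m; the calibration is good to about 2 mm. A picture is of the moment at which its call begins. camera_model takes no time and is no camera call.
A pose or a line that the arm cannot do raises r.MotionError and nothing moves.
- order.job_done(): hands the job in; it is judged then, once.
Trained networks look in the newest picture that a camera, given by its name, has taken for a name from the list of things; names that differ only in an ending like _2 or _b are one class to them, and where a whole thing is asked for, a point or a joint stands for the part that bears it (a point fixed in the world has none). Each returns a list of dicts, best first, with "score" (0 to 1); they miss things now and then, are a little off and sometimes report something else, mostly with a low value. They report only what shows in the picture. A call takes as long as a camera call. They do not tell look-alikes from the thing itself.
- outline_of(thing, camera): "pixels" (480x640 bool, what is visible of it) and "uv" ([column, row] in pixels, amid what is visible of it).
- mark_of(thing, camera): "uv" ([column, row] in pixels: a listed point, or the origin of a listed thing).
The state is a dict: "t": time; "qpos": joint angles; "qd": joint speeds; "effort": joint torques, N m; "position": TCP position; "tool_rot": TCP orientation; "wrist_force": force on the tool from outside, world axes, zero at the start; "torque": the same for the moment, N m; "gripper_width": opening from 0.0 (shut) to 1.0 (fully open); "finger_force": force on a finger pad.
Only numpy, scipy, OpenCV 4.12 (cv2) and the standard library are available. Lean on these libraries where they do the work, as an engineer would, in place of code of your own. Each camera call takes 0.05 s, during which the arm holds its last target. There are 200 camera calls.

## Working session

There is one attempt and no reset: what is moved stays moved. The work goes in short steps, each a Python script; the robot and the scene stay as the last script left them, time stands still between calls to the robot, and variables do not carry over. Pictures are saved under pics/ and viewed, at most 10 in all, crops included, and the job is handed in when it is done.

```bash
mkdir -p pics
cat > h.py <<'E'
import numpy as np, cv2
from station import r, fingers, grab_frame, camera_model, order, outline_of, mark_of
def ray(uv,cam):
    m=camera_model(cam); K=np.array([[m['fx'],0,m['cx']],[0,m['fy'],m['cy']],[0,0,1.]])
    p=cv2.undistortPoints(np.array([[uv]],float),K,np.array([m['k1'],0,0,0]))[0,0]
    T=np.array(m['camera_from_world']); R=T[:3,:3]
    d=R.T@np.array([p[0],-p[1],-1.]); c=-R.T@T[:3,3]
    return c,d
def at_z(uv,cam,z):
    c,d=ray(uv,cam); return c+d*(z-c[2])/d[2]
def tri(u1,u2):
    (c1,d1),(c2,d2)=ray(u1,'top'),ray(u2,'side')
    s=np.linalg.lstsq(np.stack([d1,-d2],1),c2-c1,rcond=None)[0]
    a,b=c1+s[0]*d1,c2+s[1]*d2
    return (a+b)/2,np.linalg.norm(a-b)
def proj(P,cam):
    m=camera_model(cam); T=np.array(m['camera_from_world']); q=T[:3,:3]@np.array(P)+T[:3,3]
    x,y=q[0]/-q[2],-q[1]/-q[2]; f=1+m['k1']*(x*x+y*y)
    return np.array([m['fx']*x*f+m['cx'],m['fy']*y*f+m['cy']])
def snap(cam,name):
    a=grab_frame(cam); cv2.imwrite('pics/'+name,a[:,:,::-1]); return a
E
python3 - <<'E'
from h import *
for c in('top','side'):
    snap(c,c+'1.png'); m=camera_model(c); print(c,m['fx'],m['k1'],ray((320,240),c))
    for n in('cup_50_mid','cup_44_mid','cup_38_mid','well_50','well_44','well_38','well_32','grinder'):
        print(n,[(np.round(d['uv'],1).tolist(),round(d['score'],2),np.round(at_z(d['uv'],c,.04 if 'cup' in n else .075 if 'well' in n else 0),3)[:2].tolist()) for d in mark_of(n,c)])
E
```

```text
top 513.8071082427339 -0.020280920888186192 (array([ 0.34560859, -0.04856401,  1.61431195]), array([ 0.14425093, -0.00131887, -0.9895688 ]))
cup_50_mid [([391.4, 239.5], 0.71, [0.578, -0.272]), ([395.5, 232.8], 0.66, [0.599, -0.285])]
cup_44_mid [([176.9, 259.1], 0.53, [0.513, 0.391]), ([186.1, 256.1], 0.49, [0.522, 0.363])]
cup_38_mid [([373.8, 266.9], 0.61, [0.493, -0.217]), ([397.0, 278.7], 0.58, [0.457, -0.287])]
well_50 [([259.3, 268.1], 0.76, [0.484, 0.131]), ([281.8, 270.5], 0.73, [0.477, 0.064]), ([322.0, 274.9], 0.62, [0.464, -0.057]), ([304.4, 270.8], 0.59, [0.476, -0.004])]
well_44 [([259.3, 268.1], 0.76, [0.484, 0.131]), ([281.8, 270.5], 0.73, [0.477, 0.064]), ([322.0, 274.9], 0.62, [0.464, -0.057]), ([304.4, 270.8], 0.59, [0.476, -0.004])]
well_38 [([259.3, 268.1], 0.76, [0.484, 0.131]), ([281.8, 270.5], 0.73, [0.477, 0.064]), ([322.0, 274.9], 0.62, [0.464, -0.057]), ([304.4, 270.8], 0.59, [0.476, -0.004])]
well_32 [([259.3, 268.1], 0.76, [0.484, 0.131]), ([281.8, 270.5], 0.73, [0.477, 0.064]), ([322.0, 274.9], 0.62, [0.464, -0.057]), ([304.4, 270.8], 0.59, [0.476, -0.00
[... 697 characters left out ...]
0.58, [0.47, -0.317])]
well_44 [([301.4, 184.2], 0.79, [0.485, 0.123]), ([282.4, 245.2], 0.74, [0.472, -0.065]), ([294.0, 201.8], 0.59, [0.476, 0.065]), ([288.6, 221.7], 0.59, [0.474, 0.003]), ([258.5, 346.5], 0.58, [0.47, -0.317])]
well_38 [([301.4, 184.2], 0.79, [0.485, 0.123]), ([282.4, 245.2], 0.74, [0.472, -0.065]), ([294.0, 201.8], 0.59, [0.476, 0.065]), ([288.6, 221.7], 0.59, [0.474, 0.003]), ([258.5, 346.5], 0.58, [0.47, -0.317])]
well_32 [([301.4, 184.2], 0.79, [0.485, 0.123]), ([282.4, 245.2], 0.74, [0.472, -0.065]), ([294.0, 201.8], 0.59, [0.476, 0.065]), ([288.6, 221.7], 0.59, [0.474, 0.003]), ([258.5, 346.5], 0.58, [0.47, -0.317])]
grinder [([296.1, 226.8], 0.83, [0.484, 0.04])]
```

View pics/top1.png

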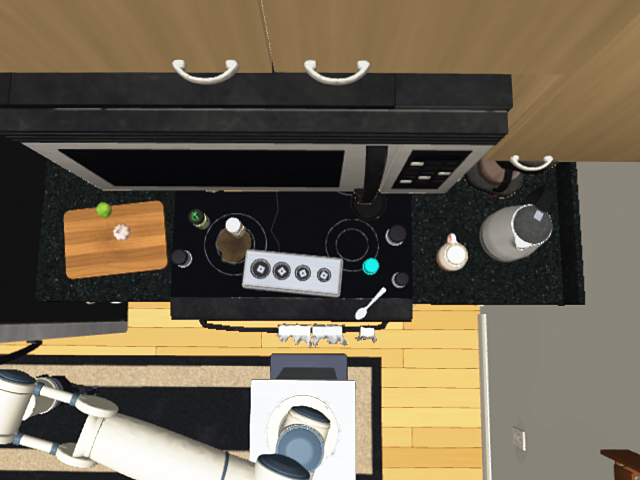

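View pics/side1.png

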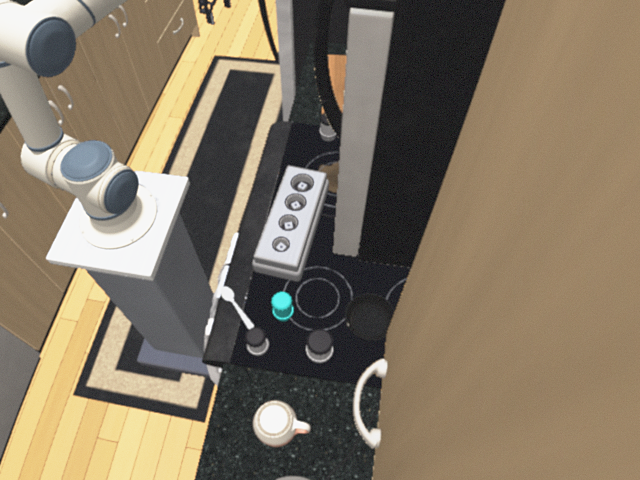

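The left candidate cup is at top (181,258), side (328,128). The four wells run top (261,269)→(324,275). The spares are at top (397,235) and (400,280), and the turquoise look-alike at (371,267). Other candidates on the left are the jars near (198,217) and (233,228). I'll crop and check.

Run:
```python
from h import *
a=grab_frame('top');b=grab_frame('side')
f=lambda im,x,y,w,h:cv2.resize(im[y:y+h,x:x+w],(390,290),interpolation=cv2.INTER_CUBIC)
g=np.vstack([np.hstack([f(a,155,200,78,58+14),f(b,300,95,60,45)]),np.hstack([f(a,360,215,70,80),f(b,230,280,120,90)])])
cv2.imwrite('pics/crop1.png',g[:,:,::-1])
for n in('cup_50','cup_44','cup_38','spice_dark','spice_pale','bowl'):
    for c in('top','side'):
        for d in outline_of(n,c):
            ys,xs=np.nonzero(d['pixels']); print(n,c,np.round(d['uv']),round(d['score'],2),(xs.min(),xs.max(),ys.min(),ys.max()),len(xs))
for h in (.3,.4,.5,.6): print(h,at_z((350,190),'top',h),at_z((200,190),'top',h))
```

```text
cup_50 top [178. 255.] 0.81 (np.int64(171), np.int64(191), np.int64(249), np.int64(266)) 309
cup_50 top [393. 234.] 0.69 (np.int64(386), np.int64(406), np.int64(224), np.int64(244)) 342
cup_50 top [402. 281.] 0.59 (np.int64(393), np.int64(408), np.int64(271), np.int64(285)) 187
cup_50 top [374. 266.] 0.58 (np.int64(363), np.int64(378), np.int64(259), np.int64(273)) 191
cup_50 side [320. 344.] 0.98 (np.int64(306), np.int64(332), np.int64(329), np.int64(362)) 731
cup_50 side [253. 338.] 0.93 (np.int64(246), np.int64(266), np.int64(327), np.int64(355)) 472
cup_50 side [280. 308.] 0.76 (np.int64(271), np.int64(292), np.int64(292), np.int64(320)) 498
cup_50 side [326. 131.] 0.56 (np.int64(320), np.int64(334), np.int64(113), np.int64(140)) 283
cup_44 top [178. 255.] 0.81 (np.int64(171), np.int64(191), np.int64(249), np.int64(266)) 309
cup_44 top [393. 234.] 0.69 (np.int64(386), np.int64(406), np.int64(224), np.int64(244)) 342
cup_44 top [402. 281.] 0.59 (np.int64(393), np.int64(408), np.int64(271), np.int64(285)) 187
cup_44 top [374. 266.] 0.58 (np.int64(363), np.int64(378), np.int64(259),
[... 1318 characters left out ...]
 np.int64(219)) 620
spice_pale top [238. 228.] 0.86 (np.int64(226), np.int64(245), np.int64(218), np.int64(237)) 264
bowl top [371. 208.] 0.75 (np.int64(351), np.int64(386), np.int64(192), np.int64(219)) 637
bowl side [369. 317.] 0.89 (np.int64(345), np.int64(393), np.int64(293), np.int64(339)) 1755
bowl side [326. 130.] 0.38 (np.int64(320), np.int64(335), np.int64(113), np.int64(140)) 274
0.3 [ 0.67010551 -0.1281898   0.3       ] [0.66799532 0.26553752 0.3       ]
0.4 [ 0.64541602 -0.12213143  0.4       ] [0.64346638 0.24163896 0.4       ]
0.5 [ 0.62072653 -0.11607307  0.5       ] [0.61893745 0.21774041 0.5       ]
0.6 [ 0.59603704 -0.11001471  0.6       ] [0.59440851 0.19384186 0.6       ]
```

View pics/crop1.png

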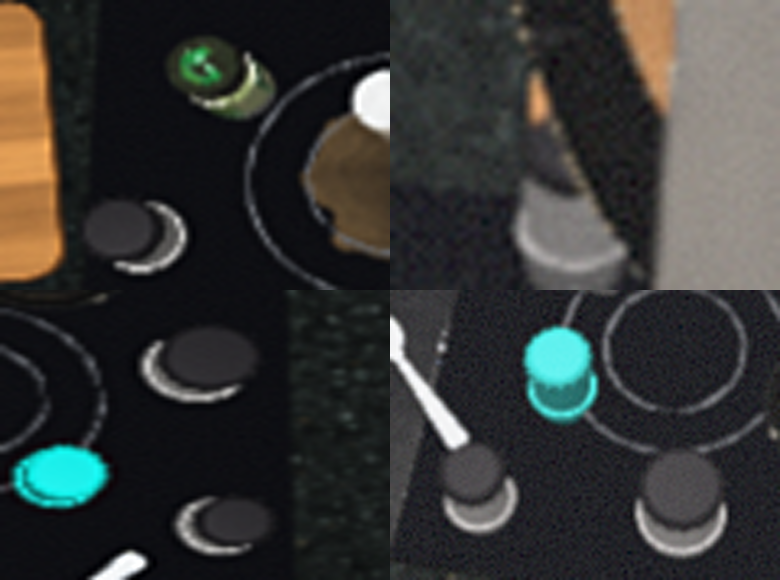

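Checked: a steel cup with a black lid. Lid widths in the top view are about 14.4 px here, against 16.5 and 12.9 px for the spares. That gives 50 mm, so it is cup_44 and goes in the second well from +y. Next I'll locate the wells and the cup precisely.

Run:
```python
from h import *
from scipy.optimize import least_squares
a=grab_frame('top');b=grab_frame('side')
g=np.hstack([cv2.resize(a[245:301,238:346],(400,207),interpolation=cv2.INTER_CUBIC),cv2.resize(b[165:265,250:330],(400,500)[::1],interpolation=cv2.INTER_CUBIC)[:207]*0])
A=cv2.resize(a[245:301,238:346],(540,280),interpolation=cv2.INTER_CUBIC); B=cv2.resize(b[165:277,250:330],(214,300),interpolation=cv2.INTER_CUBIC)
c=np.zeros((300,760,3),np.uint8);c[:280,:540]=A;c[:,542:756]=B
cv2.imwrite('pics/crop2.png',c[:,:,::-1])
s=r.get_state();print(s['t'],s['tool_rot'],s['position'],s['wrist_force'])
# dark-disc centroids of the wells
for cam,im,seeds in(('top',a,[(261,269),(282,271),(304,273),(324,275)]),('side',b,[(302,184),(295,203),(288,223),(282,244)])):
    gr=cv2.cvtColor(im,cv2.COLOR_RGB2GRAY)
    print(cam,gr[int(seeds[1][1])-12:int(seeds[1][1])+13:2,int(seeds[1][0])-14:int(seeds[1][0])+15:2])
```

```text
1.7 [1.36975429e-01 9.90574445e-01 1.80105830e-05 2.12596772e-05] [0.16284057 0.57750974 0.23130381] [ 0.04928167  0.05604071 -0.40998964]
top [[218 217 217 217 216 217 218 218 216 216 214 214 212 212 213]
 [214 214 213 216 219 212 171 176 199 219 217 215 215 215 215]
 [109 217 214 212 144 106 133 115 111 125 217 216 215 215 215]
 [117 174 215 126 132  85  68  48  59 105 109 219 215 214 218]
 [ 68 131 207 131  66  45  67 183  44  49 118 179 217 219 164]
 [ 70 123 173 128  45  88 207 206 120  44  69 121 216 209  80]
 [ 85 173 135 103  46 187 208 126 228  70  68 124 222 188 155]
 [ 94 215 193 145  46  56 206 221 107  45  79 173 222 173 141]
 [190 213 213  91  87  47  74  96  45  58  88 221 219 213 129]
 [214 213 216 189 104  93  53  51 102  92 198 221 216 219  97]
 [211 211 212 216 205 144 104 112 132 204 223 220 220 222 224]
 [211 211 212 212 213 216 219 219 219 217 217 218 218 218 218]
 [212 212 213 212 214 213 214 216 216 217 218 218 218 218 218]]
side [[225 223 223 223 221 226 225 220 166 122 119 110 138 190 223]
 [225 221 223 222 226 187 163 162 161 192 216 225 223 227 225]
 [224 222 226 196 137 156 137 139 146 155 133 180 223 223 223]
 [223 223 216 127 154 132 120 122 123 128 151 128 184 227 226]
 [223 227 140 139 113 121 119 118 121 122 120 140 124 226 226]
 [224 224 118 129 110 102 101 163 162  96 116 129 110 225 226]
 [226 224 123 128  92 147 220 199 229 119  67 119 102 224 225]
 [226 230 170 118  60 151 228 166 223 205  75  91 143 227 223]
 [227 226 228 116  82  93 196 222 186 139  86 129 223 228 223]
 [225 228 228 220 154  94 100 108  96  93 155 227 225 226 223]
 [226 229 227 227 229 224 210 202 208 214 225 227 224 223 223]
 [230 231 226 224 226 225 231 226 227 224 223 224 225 223 222]
 [224 175 128 130 147 122 152 219 225 225 223 224 225 222 227]]
```

View pics/crop2.png

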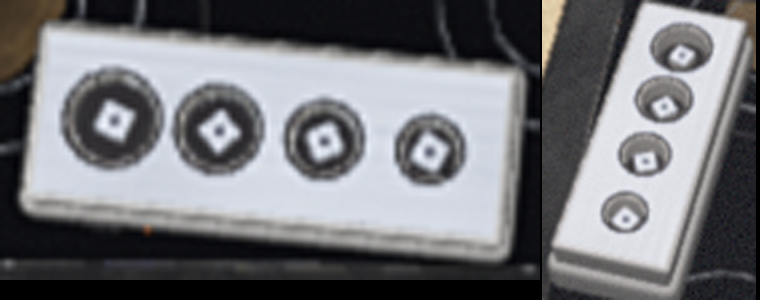

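```bash
cat > wells.py <<'E'
from h import *
def wells(cam,im):
    x0,y0,w,h=(238,245,108,56) if cam=='top' else (250,165,80,112)
    k=8; g=cv2.cvtColor(cv2.resize(im[y0:y0+h,x0:x0+w],None,fx=k,fy=k,interpolation=cv2.INTER_CUBIC),cv2.COLOR_RGB2GRAY)
    out=[]
    cs,_=cv2.findContours((g<185).astype(np.uint8),cv2.RETR_CCOMP,cv2.CHAIN_APPROX_NONE)
    for c in cs:
        if len(c)<60: continue
        (x,y),(p,q),_=cv2.fitEllipse(cv2.convexHull(c))
        if 8*k<p<25*k and q/p<1.5 and cv2.contourArea(cv2.convexHull(c))>.9*np.pi*p*q/4: out.append(((x+.5)/k-.5+x0,(y+.5)/k-.5+y0,p/k,q/k))
    return sorted(out,key=lambda o:-at_z(o[:2],cam,.075)[1])
E
python3 - <<'E'
from wells import *
for c in('top','side'):
    o=wells(c,grab_frame(c)); P=np.array([at_z(q[:2],c,.075)[:2] for q in o])
    print(c,np.round(o,1).tolist(),np.round(P,4).tolist(),np.linalg.norm(np.diff(P,axis=0),axis=1))
for uv in((179.2,256.6),): print(at_z(uv,'top',.08))
print(tri((179.2,256.6),(329,117)), proj([.515,.385,.08],'side'))
E
```

```text
Traceback (most recent call last):
  File "wells.py", line 9, in wells
    (x,y),(p,q),_=cv2.fitEllipse(cv2.convexHull(c))
                  ~~~~~~~~~~~~~~^^^^^^^^^^^^^^^^^^^
cv2.error: OpenCV(4.12.0) /io/opencv/modules/imgproc/src/shapedescr.cpp:361: error: (-201:Incorrect size of input array) There should be at least 5 points to fit the ellipse in function 'fitEllipseNoDirect'
```

```bash
sed -i 's/if len(c)<60/if len(c)<60 or len(cv2.convexHull(c))<8/' wells.py
python3 - <<'E'
from wells import *
for c in('top','side'):
    o=wells(c,grab_frame(c)); P=np.array([at_z(q[:2],c,.075)[:2] for q in o])
    print(c,np.round(o,1).tolist(),np.round(P,4).tolist(),np.linalg.norm(np.diff(P,axis=0),axis=1))
for uv in((179.2,256.6),): print(at_z(uv,'top',.08))
print(tri((179.2,256.6),(329,117)), proj([.515,.385,.08],'side'))
E
```

```text
top [[259.9, 268.3, 21.1, 21.4], [281.1, 270.4, 19.1, 19.3], [302.3, 272.5, 17.1, 17.3], [323.5, 274.6, 15.1, 15.2]] [[0.4829, 0.1294], [0.477, 0.0657], [0.4712, 0.0019], [0.4652, -0.0617]] [0.06403105 0.06404856 0.06386016]
side [[301.8, 182.4, 19.3, 24.1], [295.2, 201.6, 18.4, 22.5], [288.0, 222.2, 17.3, 20.6], [280.6, 243.9, 16.3, 18.5]] [[0.4845, 0.129], [0.4788, 0.0657], [0.4728, 0.0018], [0.467, -0.0619]] [0.06355508 0.06414912 0.06394612]
[0.5162274  0.37301162 0.08      ]
(array([0.51829554, 0.37424121, 0.07784238]), np.float64(0.003803300821235033)) [327.77098488 113.87305944]
```

```bash
cat >> h.py <<'E'
from scipy.spatial.transform import Rotation as Ro
def q(yaw): return (Ro.from_euler('z',yaw)*Ro.from_euler('x',np.pi)).as_quat()
def yaw_now(): return (Ro.from_quat(r.get_state()['tool_rot'])*Ro.from_euler('x',-np.pi)).as_euler('xyz')[2]
def st(m=''):
    s=r.get_state(); print(m,round(s['t'],2),np.round(s['position'],4),'yaw',round(yaw_now(),3),'F',np.round(s['wrist_force'],1),'M',np.round(s['torque'],2),'w',round(s['gripper_width'],3),'ff',np.round(s['finger_force'],1),'q6',round(s['qpos'][5],2)); return s
E
python3 - <<'E'
from h import *
st(); C=np.array([.517,.3735])
y0=yaw_now()
for d in range(-180,181,30):
    j=r.inverse_kinematics([*C,.2],q(y0+np.radians(d))); k=r.inverse_kinematics([.478,.0657,.15],q(y0+np.radians(d)))
    print(d, None if j is None else round(j[5],2), None if k is None else round(k[5],2))
fingers.grip(1.0,20)
r.move_ptp([*C,.2],q(y0)); st('above')
a=snap('top','top2.png'); b=snap('side','side2.png')
E
```

```text
1.85 [0.1628 0.5775 0.2312] yaw 2.867 F [-0.6 -0.2 -0.1] M [ 0.   -0.05  0.  ] w 1.002 ff 0.0 q6 -0.06
-180 2.42 1.91
-150 1.89 1.39
-120 1.37 0.86
-90 0.85 0.34
-60 0.32 -0.18
-30 -0.2 -0.71
0 -0.72 -1.23
30 -1.25 -1.75
60 -1.77 -2.28
90 -2.29 None
120 None None
150 None 2.44
180 2.42 1.91
above 3.58 [0.5162 0.3745 0.2003] yaw 2.868 F [ 0.6 -0.2 -0.6] M [-0.04 -0.03  0.01] w 0.998 ff 0.0 q6 -0.72
```

Run:
```python
from h import *
C=[.517,.3735]; y0=2.868
hit=r.move_l([*C,.031],.15,q(y0),f_stop=10); st(f'down {hit}')
if not hit:
    fingers.grip(0.0,20); st('sq1'); fingers.grip(.9)
    r.move_l([*C,.0311],.1,q(y0-np.pi/4)); r.move_l([*C,.031],.1,q(y0-np.pi/2)); st('turned')
    fingers.grip(0.0,20); st('sq2')
    fingers.grip(0.0,40); r.dwell(.2); st('grip')
    snap('top','top3.png')
```

```text
down False 4.96 [0.5177 0.3739 0.0325] yaw 2.868 F [0.2 0.2 1.1] M [-0.03  0.01  0.01] w 1.001 ff 0.0 q6 -0.72
sq1 5.39 [0.5175 0.3741 0.032 ] yaw 2.868 F [-0.2  1.6  3. ] M [ 0.18 -0.1  -0.02] w 0.568 ff 20.6 q6 -0.72
turned 7.65 [0.517  0.3735 0.031 ] yaw 1.299 F [ 0.4 -0.1 -0.2] M [ 0.    0.01 -0.07] w 0.9 ff 0.0 q6 0.84
sq2 8.03 [0.5172 0.3735 0.0312] yaw 1.297 F [-0.4 -0.8  1.4] M [ 0.01 -0.05 -0.02] w 0.565 ff 20.9 q6 0.85
grip 8.44 [0.5173 0.3735 0.0313] yaw 1.297 F [ 2.2 -0.8  1.8] M [-0.16 -0.38  0.02] w 0.555 ff 41.0 q6 0.85
```

Run:
```python
from h import *
y=1.297; W=[.478,.0657]
r.move_l([.517,.3735,.22],.2); st('lift')
r.move_l([*W,.22],.25,q(y)); r.move_l([*W,.125],.2); r.dwell(.2); s=st('over')
a=grab_frame('top');b=grab_frame('side')
f=lambda im,x,y,w,h:cv2.resize(im[y:y+h,x:x+w],(390,390),interpolation=cv2.INTER_CUBIC)
cv2.imwrite('pics/over.png',np.hstack([f(a,252,225,65,65),f(b,262,150,75,75)])[:,:,::-1])
print([(np.round(d['uv'],1),d['score']) for d in mark_of('cup_44','side')],proj([*s['position'][:2],s['position'][2]-.031],'side'))
for z in (22,27): 
    print(z,[np.round(proj(np.r_[s['position'][:2],s['position'][2]-.031+z/1e3]+.027*np.array([np.cos(t),np.sin(t),0]),'side'),1).tolist() for t in np.arange(8)*np.pi/4])
```

```text
lift 9.58 [0.5165 0.3733 0.2178] yaw 1.297 F [ 0.3  0.1 -3.6] M [-0.01  0.01  0.04] w 0.558 ff 41.5 q6 0.85
over 11.8 [0.479  0.0658 0.1271] yaw 1.297 F [-0.4 -0.6 -2.5] M [-0.05  0.04  0.01] w 0.556 ff 41.6 q6 0.34
[(array([256.7, 348.2]), 0.93), (array([319.5, 351.2]), 0.91), (array([282., 315.]), 0.83)] [294.98540407 196.52994203]
22 [[305.6, 192.5], [303.8, 186.0], [296.7, 182.5], [288.5, 184.0], [283.8, 189.7], [285.5, 196.3], [292.7, 199.9], [301.1, 198.3]]
27 [[305.6, 191.3], [303.7, 184.7], [296.6, 181.2], [288.4, 182.7], [283.7, 188.4], [285.4, 195.0], [292.6, 198.7], [301.0, 197.1]]
```

View pics/over.png

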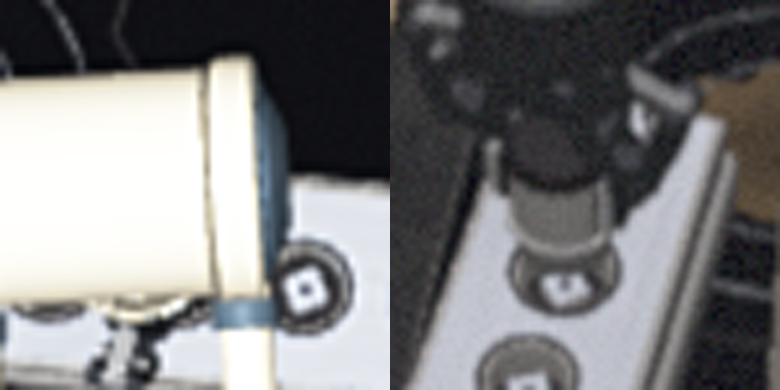

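Run:
```python
from h import *
W=[.478,.0657]
r.move_l([*W,.112],.06); st('near')
hit=r.move_l([*W,.088],.02,f_stop=5); s=st(f'{hit}')
r.dwell(.2); st('settled')
```

```text
near 12.32 [0.4774 0.0656 0.111 ] yaw 1.297 F [ 0.6  0.4 -1.9] M [-0.01  0.02 -0.05] w 0.56 ff 41.6 q6 0.34
True 13.18 [0.4781 0.0653 0.0938] yaw 1.297 F [-0.6 -0.8  3.5] M [-0.01  0.02 -0.  ] w 0.56 ff 41.2 q6 0.34
settled 13.38 [0.478  0.0653 0.0938] yaw 1.297 F [-0.6 -0.6  5.5] M [-0.02 -0.05  0.01] w 0.56 ff 41.3 q6 0.34
```

```bash
cat > turn.py <<'E'
from h import *
import sys
W=[.478,.0657]; y=yaw_now(); s=r.get_state(); zc=s['position'][2]; t0=s['t']; sgn=float(sys.argv[1])
for i in range(22):
    y+=sgn*np.radians(4.5)
    hit=r.move_l([*W,zc],.02,q(y),f_stop=10)
    s=r.get_state(); F=s['wrist_force'][2]; z=s['position'][2]
    print(i,hit,round(s['t'],2),round(y,3),round(zc,4),round(z,4),round(F,1),round(s['torque'][2],2))
    if F>14: zc+=.001; continue
    if F<4:
        h=r.move_l([*W,z-.006],.02,f_stop=5); s=r.get_state(); z2=s['position'][2]; print('probe',h,z2,s['wrist_force'][2])
        zc=z2
        if z2<.0905: break
    if s['t']-t0>24: break
st('end')
E
timeout 300 python3 turn.py -1
```

```text
0 False 13.63 1.218 0.0938 0.0939 2.9 0.0
probe True 0.09373675767555542 4.277286475919051
1 False 14.09 1.14 0.0937 0.0938 3.7 -0.09
probe True 0.09368512396168599 4.097963903696768
2 False 14.55 1.061 0.0937 0.0937 3.5 -0.02
probe True 0.09361854490935861 5.755691878004746
3 False 15.01 0.983 0.0936 0.0937 2.9 -0.02
probe True 0.0934591105038253 5.115992323381258
4 False 15.47 0.904 0.0935 0.0934 3.3 0.04
probe True 0.0928368723990206 2.3170802933713524
5 False 15.93 0.825 0.0928 0.0916 -2.2 0.0
probe False 0.08507491665845968 -4.054600482280417
end 16.44 [0.4776 0.0656 0.0851] yaw 0.826 F [-0.6 -0.9 -4.1] M [-0.13  0.24  0.05] w 0.558 ff 41.7 q6 0.81
```

Run:
```python
from h import *
W=[.478,.0657]
h=r.move_l([*W,.079],.015,f_stop=7); st(f'{h}'); r.dwell(.3); s=st('pressed')
b=grab_frame('side')
cv2.imwrite('pics/home.png',cv2.resize(b[150:225,255:335],(640,600),interpolation=cv2.INTER_CUBIC)[:,:,::-1])
```

```text
True 16.71 [0.4777 0.0655 0.0842] yaw 0.825 F [-0.2 -0.3  4.7] M [-0.07  0.21 -0.04] w 0.554 ff 41.1 q6 0.81
pressed 17.01 [0.4777 0.0655 0.0842] yaw 0.825 F [-0.3  0.   6.2] M [-0.03  0.17 -0.09] w 0.558 ff 41.0 q6 0.81
```

View pics/home.png

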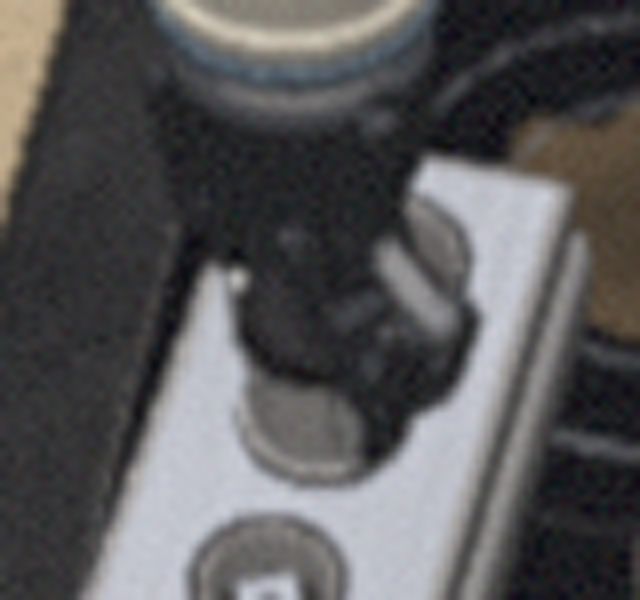

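The cup fell 9.6 mm from the drive and now stands on a firm stop, with its flange on the top in the second well. I'll release, rise, and check.

Run:
```python
from h import *
fingers.grip(.8); st('open'); p=r.get_state()['position']
h=r.move_l([p[0],p[1],.12],.06,f_stop=10); print(h)
if not h: r.move_l([p[0],p[1],.25],.15); r.move_l([.40,.25,.25],.25)
st('up')
a=grab_frame('top');b=grab_frame('side')
f=lambda im,x,y,w,h:cv2.resize(im[y:y+h,x:x+w],(390,390),interpolation=cv2.INTER_CUBIC)
cv2.imwrite('pics/end.png',np.hstack([f(a,240,220,100,100),f(b,245,145,100,100)])[:,:,::-1])
T=[(np.round(d['uv'],1),round(d['score'],2)) for d in mark_of('cup_44_mid','top')];S=[(np.round(d['uv'],1),round(d['score'],2)) for d in mark_of('cup_44_mid','side')]
print(T,S,proj([.478,.0657,.093],'top'),proj([.478,.0657,.093],'side'))
```

```text
open 17.39 [0.4764 0.0654 0.0821] yaw 0.825 F [-0.1 -0.3 -0.3] M [0.01 0.04 0.05] w 0.797 ff 0.0 q6 0.81
False
up 20.13 [0.4002 0.2493 0.2496] yaw 0.825 F [-0.3 -0.4 -0.1] M [ 0.02 -0.03  0.01] w 0.801 ff 0.0 q6 1.23
[(array([281.1, 267.4]), 0.54), (array([300.3, 269.4]), 0.43), (array([236.4, 230.9]), 0.23)] [(array([295.3, 195.7]), 0.61), (array([283.7, 242.7]), 0.45)] [280.66250641 269.55216648] [294.62168087 197.27025038]
```

View pics/end.png

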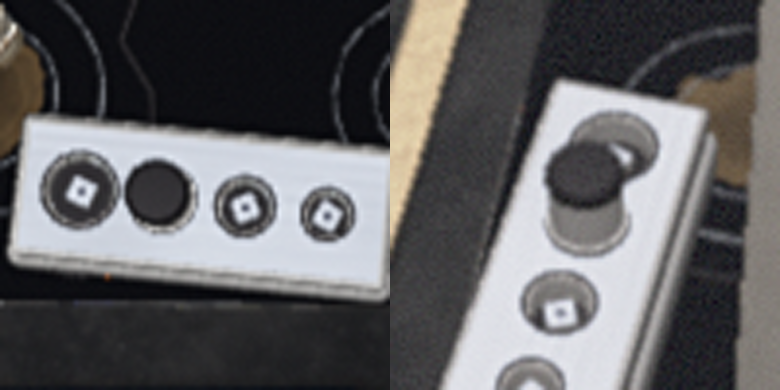

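The picture shows cup_44 upright in the second well, its lid at crop (160,193) in the top view, with the flange flat on the grinder's top. The other wells are untouched.

Run:
```python
from h import *
print(proj([.478,.0657,.133],'side'), order.job_done())
```

```text
the job is handed in; nothing more can be done
[294.08547786 187.29506197] None
```

The 44 mm cup from the left is in the well_44: it dropped over the drive after about 27° of turning under a light push (6 N or less measured), went down to a firm stop with its flange on the top, and was released; the job is handed in, verdict not shown.

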